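Snap open the folding map stand and set the map board on it

ROBOT

A 6-joint arm with a two-finger parallel gripper is mounted at the origin on the work surface. World frame = base frame: x ahead of the robot, y to its left, z up, the work surface at z = 0. Lengths are in m, angles in rad, forces in N, time in s.
With the tool pointing down it reaches from about 0.325 to 0.775 m from the base axis. Payload 9.3 kg.
Tool frame: the origin (TCP) lies at the very end of the fingers, on their centre line; the grasp point (between the pads) lies 19 mm behind it; z points along the fingers, y is the direction in which the jaws open and shut (so a half turn about z gives the same grasp; the last joint's range is limited). The gripper opens to 85 mm and grips with 20 to 120 N. Pads are 22 mm wide; open, the fingers measure 114 mm over their backs; the gripper's body (76 mm by 85 mm) begins 54 mm behind the grasp point. The pads swing forward as they close: fully open they stand 13 mm farther back than shut.
Start: joints at [-0.153, 0.259, 0.021, 1.334, 0, 1.418], TCP at [0.55, -0, 0.231] pointing down, gripper open.
Joint ranges: [-3.04, 3.04], [-0.91, 1.82], [-1.04, 1.36], [-1.92, 1.95], [-1.52, 1.45], [-3.14, 3.14]. Speed limits (rad/s): [2.22, 2.22, 2.79, 3.14, 3.14, 3.14].

INTERFACE

Orientations are given as a 3x3 rotation matrix whose columns are the frame's x, y, z axes.
In Python, from cell import manip, vision, ticket gives the robot as it stands. The module is installed in compiled form; this text tells all that it offers.
- The arm moves only by the tool send_rows, never from a script. Its argument "steps" is a list of rows, each a list of 2 entries, a list of its own where there are three numbers: the shift along the tool's x, y, z in cm, then the turn, a rotation vector about the tool's x, y, z in degrees. In form: [[[tx, ty, tz], [rx, ry, rz]], ...]. A call has 1 to 10 rows; each row shifts and turns the commanded pose from where the row before left it, along the tool's axes as they then stand; what a row does not reach is not made up. A row lasts 1/12 s, in which the tool goes at most 41.7 mm and 7.16 degrees, less where a joint would pass 70% of its speed; a pose out of reach is approached as far as the arm can. A call with a gripper value outside its range is refused whole. "claw" is the opening, from 0 (shut) to 1 (fully open), set as the call begins (left out, the last holds). The fingers move at their own pace and stop on an object; the grip force is fixed at half the most. Time passes only in rows, so rows that do not move let the fingers close. It gives the time, the measured TCP pose, the force and the opening at its end, in the units of the state.
- manip.get_obs(): the state, without advancing time (a new reading comes with each control period).
- vision.read_camera(name): name is "scene" or "side" or "wrist"; returns a dict with "color" (384x512x3 uint8, blue, green, red), "fx", "fy", "cx", "cy" (pixels), "origin" and "attitude" of the camera in the world. Camera axes: x right, y up, looking along -z (the intrinsics and any distortion apply to the point x, -y, -z); pixel columns grow to the right and rows downward; lengths in m; the calibration is good to about 2 mm. A picture is of the moment at which its call begins. There is no depth.
- ticket.close_job(): hands the job in, once; it reports no verdict.
The state is a dict: "t": time; "joint_positions": joint angles; "qvel": joint speeds; "joint_efforts": joint torques, N m; "eef_pos": TCP position; "ee_rot": TCP orientation; "force": force on the tool from outside, world axes, zero at the start; "wrist_torque": the same for the moment, N m; "width": opening from 0.0 (shut) to 1.0 (fully open).
Only numpy, scipy, OpenCV 4.12 (cv2) and the standard library are available. Lean on these libraries where they do the work, as an engineer would, in place of code of your own. Each camera call takes 0.05 s, during which the arm holds its last target.

TASK

On the gear-room bench, swing the folded back rest of the small map stand up and over until it snaps fully open. Then take the map board out of the rack in the open toolbox and lower it gently onto the stand, so that it stands with its lower edge on the ledge and leans back flat against the rest, roughly centred, map side out. Let go of it and leave the other gear on the bench where it lies.

Things in the scene. Friction and masses are not known exactly. Their poses are not given: they have to be found in the camera images.
- stand: Aluminium folding map stand, its base plate 160 (x) x 170 (y) x 8 mm screwed to the bench (does not move). Origin: centre of the base's underside. Its x points to the front, where the map will face; z up. Two tilted cheeks at y = +-67 mm carry the hinge and rise to z = 50 mm, its stop prongs to 75; a crank and spring sit outside the +y cheek; all stay behind the plane of the open rest's face.
- rest (a joint): Hinge angle of the back rest, rad. 0: folded flat over the base, pointing to the stand's +x. 2.09: fully open at its stop, leaning 30 deg back from vertical to the stand's -x. An over-centre spring pushes it away from about 1.1: below that it falls back folded, above it snaps open by itself and stays. Lifting it at the bar takes 3 to 4 N at first.
- rest_hinge (a point): Middle of the rest's hinge line, which runs along the stand's y, at x = -50, z = 42 mm of the stand. The rest is a plate 8 mm thick (the hinge in its mid-plane), 116 mm wide, reaching 95 mm from the hinge.
- rest_bar (a point): Middle of the pull bar on the rest's back (on top while folded): round steel, 10 mm thick, 90 mm long, parallel to the hinge, on two 8 mm posts 84 mm apart; 75 mm out from the hinge along the plate, its axis 30 mm off the plate's back face (76 mm above the bench while folded, 25 mm gap under it). Axes turn with the rest: x from hinge to free edge, z out of its back.
- trough: Fixed tilted ledge below the stand's hinge. Origin: middle of its inside corner. z: up along the open rest's front face (30 deg back from vertical), x: straight out of that face, y across. Ledge 25 mm deep (x), 126 wide, front lip 8 mm high. The open rest's face is the plane x = 0, up to z = 129 mm. A well-set board: back on x = 0, lower edge on z = 0 (centre at x 6, y 0, z 90 mm).
- toolbox: Open aluminium toolbox 150 (x) x 210 (y) x 90 mm high, standing fast; lid open at the far (+x) rim, leaning 15 deg outwards, up to 216 mm above the bench. Origin: centre of its underside. A black rack in it holds the map board, leaning 25 deg with its top towards the toolbox's -x, in a slot 18 mm wide, 62 mm deep in front, 75 mm behind.
- board: Plywood map board, 12 mm thick (x), 130 mm wide (y), 180 mm high (z), about 0.2 kg, with a plain paper map without lettering on one face. Origin: its centre. z points to its top edge, x out of the map face. At the start it leans in the toolbox rack with its upper 105 mm or more free, the map facing the lid. On the open stand its top 50 mm stick up above the rest.
- belay_device: Red belay device, 100 x 44 x 30 mm, lying on the bench; bystander. Origin under its middle.
- guard_a: Black plastic crampon point guard, tray 85 x 50 x 29 mm; bystander. Origin under its middle.
- guard_b: A second guard like it; bystander.
- brush: Bamboo brush, 185 mm long, 32 mm high; bystander. Origin under its middle.
There are look-alikes about, which are no part of the job. Of the things shaped like the stand, the aluminium one is meant. Leave any black look-alike of the board alone.

How it is judged:
On the way, in this order (a step that is already met when the one before it is completed fails the run):
1. rest snapped fully open, the board still in its rack (within 30 mm of its start) (value of joint rest above 2 rad and distance of board from where it was at the start of the episode below 0.03 m), for 0.2 s.
2. board out of the toolbox, over 0.2 m from its start, rest still open (value of joint rest above 2 rad and distance of board from where it was at the start of the episode above 0.2 m), for 0.1 s.
At the end, for the whole second after the job is handed in: Rest over 2.0 rad; board on the ledge: centre 82 to 98 mm up the rest from the trough corner, -2 to 22 mm out along trough x, within 25 mm of centre sideways, within 9 degrees of the rest's lean and 11 of square, top edge up, map side out, at rest and released (value of joint rest above 2 rad and x of board in the frame of trough between -0.002 and 0.022 m and y of board in the frame of trough between -0.025 and 0.025 m and z of board in the frame of trough between 0.082 and 0.098 m and angle between the z axis of board and the z axis of trough, either way round below 0.16 rad and angle between the x axis of board and the x axis of trough, either way round below 0.2 rad and angle between board's own z axis and vertical below 0.8 rad and angle between board's own x axis and vertical below 1.4 rad and linear speed of board below 0.02 m/s); the robot touches nothing.
It fails at once if the board is dropped: faster than 0.45 m/s while no finger touches it (linear speed of board above 0.45 m/s and contact force between the fingers and board below 0.05 N).
It fails at once if a bystander is moved more than 30 mm (distance of any of belay_device, guard_a, guard_b, brush from where it was at the start of the episode above 0.03 m).
It also fails if it takes over 67 s, if anything falls off the work surface, if the arm or the gripper's body presses on something with over 40 N, if the wrist force passes 120 N, or if a joint passes its speed limit or range.

## Working session

There is one attempt and no reset: what is moved stays moved. The work goes in short steps, Python scripts to look and compute and a tool call to move; the robot and the scene stay as the last step left them, time stands still between calls to the robot, and variables do not carry over. Pictures are saved under pics/ and viewed, and the job is handed in when it is done.

Besides the shell and the picture viewer there is one more tool, called after "Call:" as name(argument=value, ...), one argument or row to a line, values as JSON. send_rows: Moves the arm, as the interface text tells. Its arguments: {"type":"object","properties":{"steps":{"type":"array"},"claw":{"type":"number"}},"required":["steps"]}

```bash
ls; mkdir -p pics; python3 - <<'E'
from cell import manip, vision, ticket
import cv2
for n in ["scene","side","wrist"]:
    c=vision.read_camera(n)
    cv2.imwrite(f"pics/a_{n}.png",c["color"])
    print(n,{k:(v if k!="color" else v.shape) for k,v in c.items()})
print(manip.get_obs())
E
```

```text
pics
scene {'color': (384, 512, 3), 'fx': 380.07599296367346, 'fy': 380.07599296367346, 'cx': 255.9223700140668, 'cy': 186.55763514510417, 'origin': array([1.07535082, 0.83444482, 0.75139117]), 'attitude': array([[-0.84052188, -0.33509984,  0.42571241],
       [ 0.54168514, -0.50527399,  0.67177035],
       [-0.01000873,  0.79523977,  0.60621245]])}
side {'color': (384, 512, 3), 'fx': 499.4572297823558, 'fy': 499.4572297823558, 'cx': 261.5305001663762, 'cy': 184.57038233330331, 'origin': array([0.29718663, 1.19348299, 0.82840469]), 'attitude': array([[-0.96294136,  0.15196241, -0.22282587],
       [-0.26962728, -0.52181484,  0.80932713],
       [ 0.00671346,  0.83941449,  0.54345031]])}
wrist {'color': (384, 512, 3), 'fx': 279.69163275358676, 'fy': 279.69163275358676, 'cx': 251.62603352239668, 'cy': 185.017843207336, 'origin': array([0.54989226, 0.07403797, 0.372514  ]), 'attitude': array([[ 9.99999748e-01, -9.35322690e-05,  7.03310475e-04],
       [-1.15298630e-04,  9.56673264e-01,  2.91163618e-01],
       [-7.00071522e-04, -2.91163625e-01,  9.56673013e-01]])}
{'t': 0.15, 'joint_positions': array([-1.52632948e-01,  2.59065997e-01,  2.09567914e-02,  1.33372167e+00,
       -1.32021860e-05,  1.41817433e+00]), 'qvel': array([ 0.0004569 , -0.00227508,  0.00220465, -0.00142869, -0.00018702,
        0.00186071]), 'joint_efforts': array([ 3.21120227e-03, -5.55970466e+01,  3.44662285e+01,  1.13262911e-02,
       -1.37106272e-04,  2.85134706e-05]), 'eef_pos': array([5.49786927e-01, 6.02816723e-06, 2.30811505e-01]), 'ee_rot': array([[ 1.10224607e-05,  9.99999475e-01, -1.02452369e-03],
       [ 9.99999990e-01, -1.08746846e-05,  1.44244373e-04],
       [ 1.44233156e-04, -1.02452527e-03, -9.99999465e-01]]), 'force': array([-0.84453436,  0.06071194,  0.13854726]), 'wrist_torque': array([-0.02136672, -0.00092672,  0.01078784]), 'width': 1.0026537337842956}
```

View pics/a_scene.png

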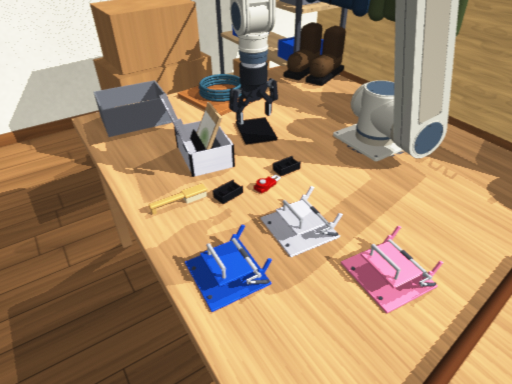

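View pics/a_side.png

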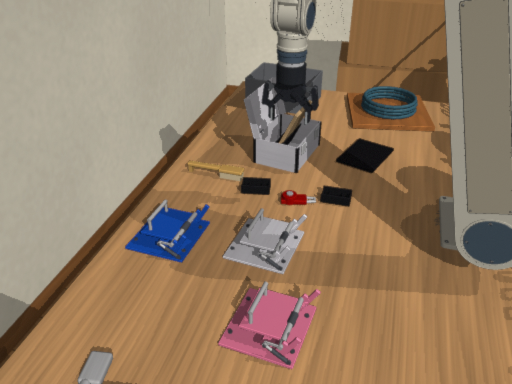

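View pics/a_wrist.png

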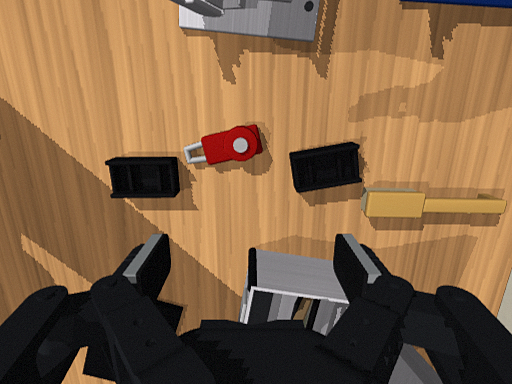

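```bash
cat > h.py <<'E'
import numpy as np, cv2
from cell import manip, vision, ticket
def cam(n,save=None):
    c=vision.read_camera(n)
    if save: cv2.imwrite(save,c["color"])
    return c
def proj(c,P):
    P=np.atleast_2d(P); q=(P-c["origin"])@c["attitude"]
    return np.c_[c["cx"]+c["fx"]*q[:,0]/-q[:,2], c["cy"]-c["fy"]*q[:,1]/-q[:,2]]
def ray(c,uv):
    d=np.array([(uv[0]-c["cx"])/c["fx"],-(uv[1]-c["cy"])/c["fy"],-1.])
    d=c["attitude"]@d
    return c["origin"],d/np.linalg.norm(d)
def plane(c,uv,z):
    o,d=ray(c,uv); return o+d*(z-o[2])/d[2]
def tri(c1,u1,c2,u2):
    o1,d1=ray(c1,u1);o2,d2=ray(c2,u2)
    A=np.c_[d1,-d2]; s=np.linalg.lstsq(A,o2-o1,rcond=None)[0]
    a=o1+d1*s[0];b=o2+d2*s[1]
    return (a+b)/2,np.linalg.norm(a-b)
def crop(c,x0,y0,x1,y1,k,path):
    im=c["color"][y0:y1,x0:x1]
    cv2.imwrite(path,cv2.resize(im,None,fx=k,fy=k,interpolation=cv2.INTER_CUBIC))
E
python3 - <<'E'
from h import *
import pickle
s=cam("scene");d=cam("side")
pickle.dump((s,d),open("c0.pkl","wb"))
crop(s,250,180,350,260,7,"pics/b_stand_scene.png")
crop(d,215,200,315,275,7,"pics/b_stand_side.png")
crop(s,145,80,255,180,6,"pics/b_box_scene.png")
crop(d,235,75,335,175,6,"pics/b_box_side.png")
E
```

```text
(no output)
```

View pics/b_stand_scene.png

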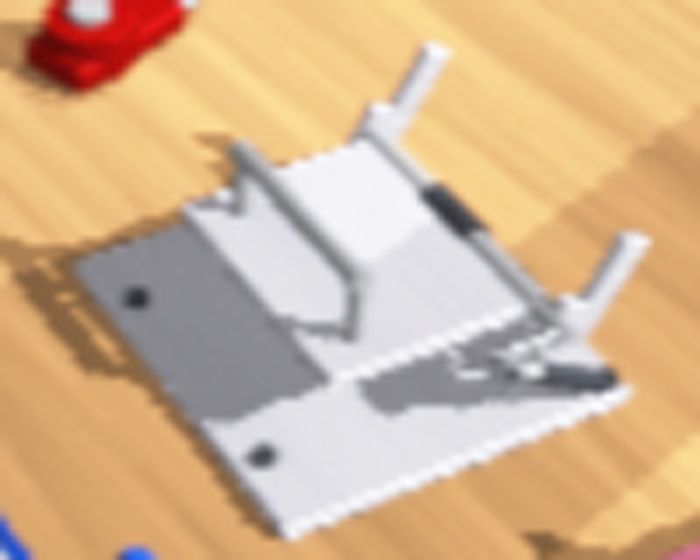

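View pics/b_stand_side.png

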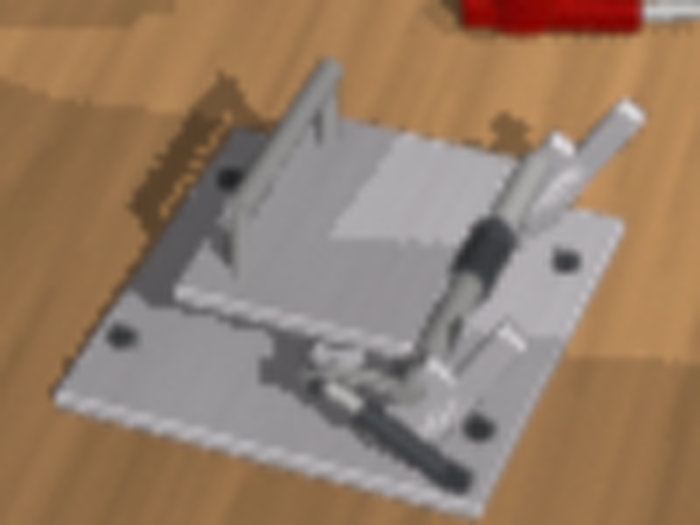

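View pics/b_box_scene.png

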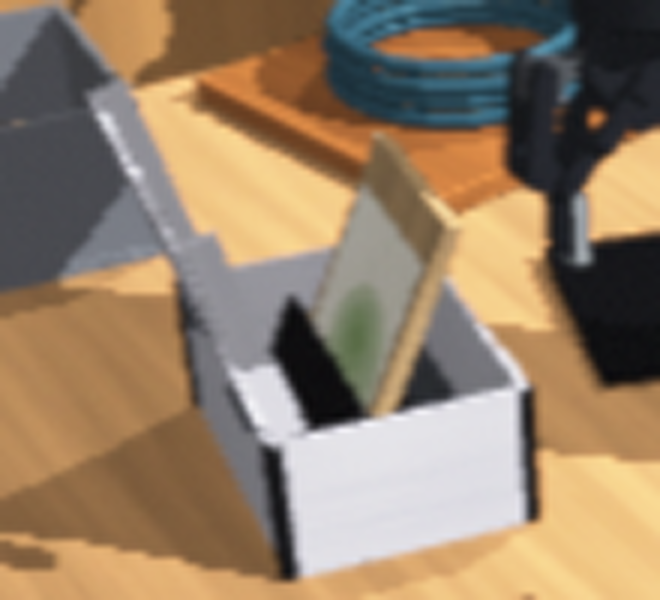

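View pics/b_box_side.png

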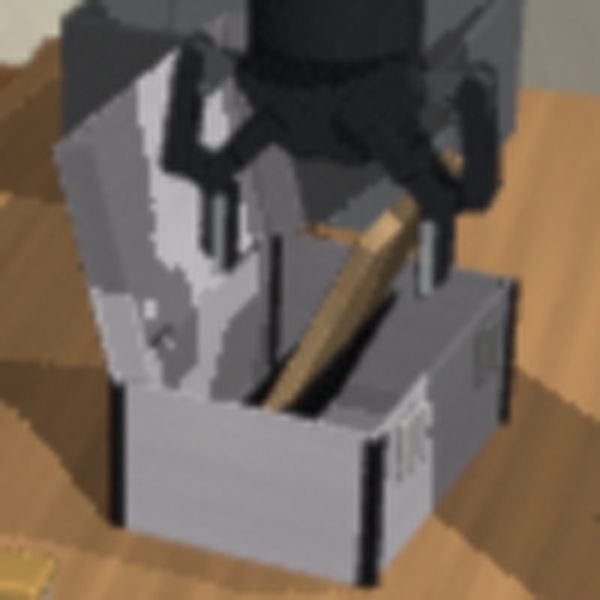

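```bash
python3 - <<'E'
from h import *
import pickle
np.set_printoptions(precision=4,suppress=True)
s,d=pickle.load(open("c0.pkl","rb"))
S=lambda x,y:(250+x/7-.43,180+y/7-.43)
D=lambda x,y:(215+x/7-.43,200+y/7-.43)
# corners: F- (front,-y), F+ , B+
cs=[plane(s,S(*p),.008) for p in [(75,262),(288,528),(632,390)]]
cd=[plane(d,D(*p),.008) for p in [(240,128),(55,395),(480,508),(625,222)]]
print("scene F- F+ B+",*cs); print("side F- F+ B+ B-",*cd)
print([np.linalg.norm(cd[i]-cd[(i+1)%4]) for i in range(4)])
print("center", np.mean(cd,0), (cs[0]+cs[2])/2)
# bar ends at axis height .076
for a,b in [((240,150),(330,68)),((360,280),(235,215))]:
    print(tri(s,S(*a),d,D(*b)), plane(s,S(*a),.076),plane(d,D(*b),.076))
def B(x,y):return (145+x/6-.42,80+y/6-.42)
def E(x,y):return (235+x/6-.42,75+y/6-.42)
# toolbox rim z .09: scene near +x corner(270,440), -x near(530,385); side (118,380) , (385,435), (515,280)
print("box scene",[plane(s,B(*p),.09) for p in [(270,440),(530,385)]])
print("box side",[plane(d,E(*p),.09) for p in [(118,380),(375,437),(515,282)]])
# bottoms
print("box bottom scene",[plane(s,B(*p),.0) for p in [(290,578),(533,520)]])
print("box bottom side",[plane(d,E(*p),.0) for p in [(118,525),(368,585),(510,425)]])
# board top corner near: scene (460,225) top front.. ; 
print("board")
for nm,a,b in [("near top back",(462,222),(400,258)),("near top front",(440,232),(362,240))]:
    print(nm,tri(s,B(*a),d,E(*b)))
print(tri(s,B(380,138),s,B(380,138))) if 0 else None
# expected height of top: 
E
```

```text
scene F- F+ B+ [0.6221 0.1409 0.008 ] [0.6371 0.3082 0.008 ] [0.4806 0.3244 0.008 ]
side F- F+ B+ B- [0.6217 0.143  0.008 ] [0.6388 0.3118 0.008 ] [0.4808 0.3265 0.008 ] [0.4649 0.1592 0.008 ]
[np.float64(0.16970446935606678), np.float64(0.15865091153878583), np.float64(0.16806922366790605), np.float64(0.1576304068622469)]
center [0.5515 0.2351 0.008 ] [0.5513 0.2327 0.008 ]
(array([0.5733, 0.1865, 0.0772]), np.float64(0.0007566453242412981)) [0.5721 0.1849 0.076 ] [0.5737 0.1856 0.076 ]
(array([0.5819, 0.275 , 0.0762]), np.float64(0.005084588159147732)) [0.5799 0.2717 0.076 ] [0.5818 0.2787 0.076 ]
box scene [array([ 0.6931, -0.17  ,  0.09  ]), array([ 0.5466, -0.1415,  0.09  ])]
box side [array([ 0.6958, -0.1625,  0.09  ]), array([ 0.5516, -0.1393,  0.09  ]), array([ 0.5144, -0.3397,  0.09  ])]
box bottom scene [array([ 0.6937, -0.1666,  0.    ]), array([ 0.5498, -0.1408,  0.    ])]
box bottom side [array([ 0.6964, -0.1642,  0.    ]), array([ 0.5516, -0.1411,  0.    ]), array([ 0.5106, -0.338 ,  0.    ])]
board
near top back (array([ 0.5538, -0.1964,  0.1672]), np.float64(0.005059555585298706))
near top front (array([ 0.573 , -0.1868,  0.1749]), np.float64(0.002687357508339966))
```

Call:
send_rows(
  steps=[
    [[2.9,0.33,0.5],[0,0,0]],
    [[2.9,0.33,0.5],[0,0,0]],
    [[2.9,0.33,0.5],[0,0,0]],
    [[2.9,0.33,0.5],[0,0,0]],
    [[2.9,0.33,0.5],[0,0,0]],
    [[2.9,0.33,0.5],[0,0,0]],
    [[2.9,0.33,0.5],[0,0,0]],
    [[2.9,0.33,0.5],[0,0,0]],
    [[0,0,0],[0,0,5.6]],
    [[0,0,0],[0,0,0]],
  ],
  claw=1,
)

```text
t: 1.08
eef_pos: [0.576, 0.2335, 0.1904]
ee_rot: [[0.099, 0.995, -0.001], [0.995, -0.099, -0.0], [-0.0, -0.001, -1.0]]
force: [0.4, 0.0, 0.4]
width: 0.998
```

```bash
python3 - <<'E'
from h import *
import pickle
np.set_printoptions(precision=4,suppress=True)
o=manip.get_obs(); print(o["t"],o["eef_pos"],o["ee_rot"],o["force"],o["joint_positions"])
w=cam("wrist","pics/c_wrist.png");s=cam("scene");d=cam("side")
crop(s,230,130,370,270,5,"pics/c_scene.png");crop(d,190,130,330,290,4,"pics/c_side.png")
X=np.array([.9952,-.0976,0]);Y=np.array([.0976,.9952,0]);Z=np.array([0,0,1.]);C=np.array([.5513,.234,0])
for p in [(.025,-.045,.076),(.025,.045,.076),(.08,-.085,.008),(.08,.085,.008)]:
    print(proj(w,C+p[0]*X+p[1]*Y+p[2]*Z))
E
```

```text
1.0833 [0.576  0.2335 0.1904] [[ 0.0993  0.9951 -0.0014]
 [ 0.9951 -0.0993 -0.0004]
 [-0.0005 -0.0014 -1.    ]] [0.4203 0.043  0.4072] [0.2503 0.3953 0.1194 1.2963 0.     1.9205]
[[252.1186 225.9983]]
[[251.9906 135.4527]]
[[295.2103 231.5688]]
[[301.9645  91.1004]]
```

View pics/c_wrist.png

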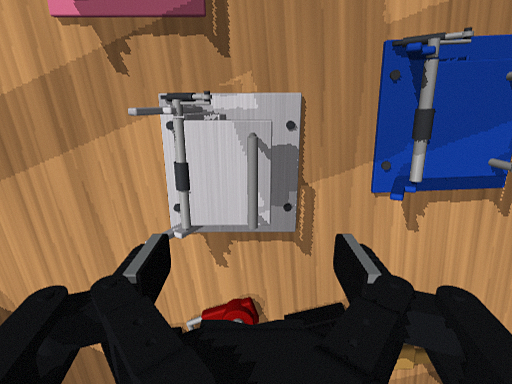

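View pics/c_side.png

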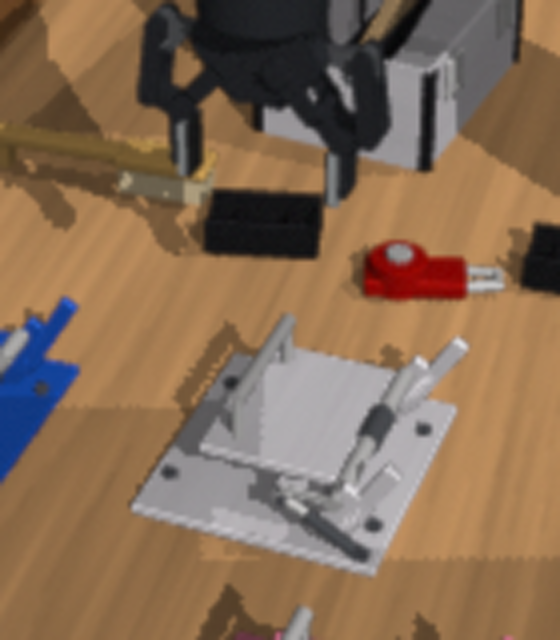

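Call:
send_rows(
  steps=[
    [[0,0,3],[0,0,0]],
    [[0,0,3],[0,0,0]],
    [[0,0,3],[0,0,0]],
    [[0,0,2.5],[0,0,0]],
    [[0,0,1.2],[0,0,0]],
    [[0,0,0.4],[0,0,0]],
    [[0,0,0],[0,0,0]],
  ],
)

```text
t: 1.82
eef_pos: [0.5762, 0.231, 0.0598]
ee_rot: [[0.098, 0.995, -0.001], [0.995, -0.098, -0.0], [-0.0, -0.001, -1.0]]
force: [-0.7, -0.9, 0.6]
width: 0.998
```

```bash
python3 - <<'E'
from h import *
w=cam("wrist","pics/d_wrist.png");d=cam("side")
crop(d,190,130,330,290,4,"pics/d_side.png")
E
```

```text
(no output)
```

View pics/d_wrist.png

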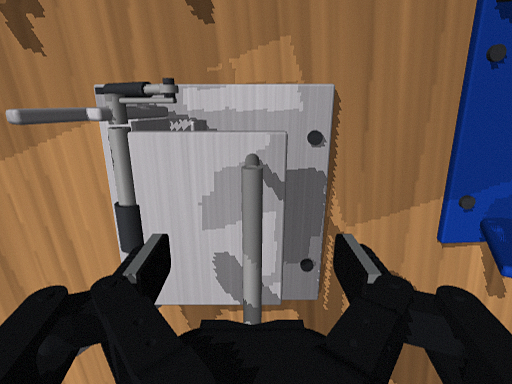

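View pics/d_side.png

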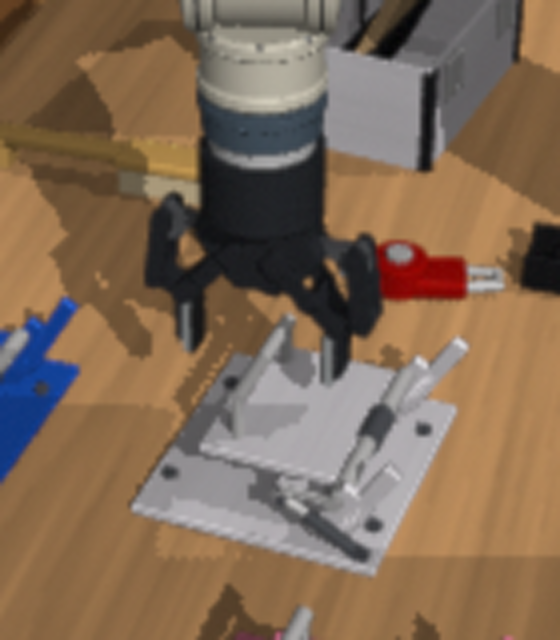

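Call:
send_rows(
  steps=[
    [[0,0,0],[0,0,0]],
    [[0,0,0],[0,0,0]],
    [[0,0,0],[0,0,0]],
    [[0,0,0],[0,0,0]],
    [[0,0,0],[0,0,0]],
    [[0,0,0],[0,0,0]],
    [[0,0,0],[0,0,0]],
    [[0,0,0],[0,0,0]],
  ],
  claw=0,
)

```text
t: 2.58
eef_pos: [0.5764, 0.2321, 0.0605]
ee_rot: [[0.097, 0.995, 0.0], [0.995, -0.097, 0.0], [0.0, 0.0, -1.0]]
force: [0.4, -0.6, 3.2]
width: 0.09
```

```bash
cat > arc.py <<'E'
from h import *
from scipy.spatial.transform import Rotation as R
np.set_printoptions(precision=2,suppress=True)
# TCP in hinge frame (x,z) with tilt a: tool z=(sin a,-cos a), tool y=(cos a, sin a)
r=np.hypot(75,34);f0=np.arctan2(34,75)
off=0.019*1000
def tcp(th,a,o=off): return r*np.array([np.cos(f0+th),np.sin(f0+th)])+o*np.array([np.sin(a),-np.cos(a)])
import sys
th1,n,tilt=1.5,22,np.radians(40)
o0=16.5
p=tcp(0,0,o0);a=0
for i in range(1,n+1):
    th=th1*i/n; an=tilt*i/n
    q=tcp(th,an,o0); dlt=q-p
    ty=dlt@[np.cos(a),np.sin(a)]; tz=dlt@[np.sin(a),-np.cos(a)]
    print(i,round(th,2),"ty %.2f tz %.2f cm rx %.2f"%(ty/10,tz/10,-np.degrees(an-a)), q)
    p=q;a=an
E
python3 arc.py; python3 -c "
from h import *
o=manip.get_obs();print(o['eef_pos'],o['width'],o['force'])"
```

```text
1 0.07 ty -0.20 tz -0.50 cm rx -1.82 [73.03 22.54]
2 0.14 ty -0.21 tz -0.49 cm rx -1.82 [70.73 27.41]
3 0.2 ty -0.23 tz -0.48 cm rx -1.82 [68.1 32.1]
4 0.27 ty -0.25 tz -0.47 cm rx -1.82 [65.16 36.58]
5 0.34 ty -0.27 tz -0.46 cm rx -1.82 [61.92 40.83]
6 0.41 ty -0.28 tz -0.45 cm rx -1.82 [58.41 44.83]
7 0.48 ty -0.30 tz -0.44 cm rx -1.82 [54.64 48.56]
8 0.55 ty -0.32 tz -0.42 cm rx -1.82 [50.62 52.01]
9 0.61 ty -0.33 tz -0.41 cm rx -1.82 [46.39 55.15]
10 0.68 ty -0.35 tz -0.40 cm rx -1.82 [41.95 57.99]
11 0.75 ty -0.36 tz -0.38 cm rx -1.82 [37.34 60.5 ]
12 0.82 ty -0.37 tz -0.37 cm rx -1.82 [32.58 62.67]
13 0.89 ty -0.39 tz -0.35 cm rx -1.82 [27.69 64.49]
14 0.95 ty -0.40 tz -0.33 cm rx -1.82 [22.69 65.96]
15 1.02 ty -0.41 tz -0.32 cm rx -1.82 [17.62 67.06]
16 1.09 ty -0.42 tz -0.30 cm rx -1.82 [12.49 67.81]
17 1.16 ty -0.43 tz -0.28 cm rx -1.82 [ 7.33 68.18]
18 1.23 ty -0.44 tz -0.27 cm rx -1.82 [ 2.17 68.19]
19 1.3 ty -0.45 tz -0.25 cm rx -1.82 [-2.97 67.83]
20 1.36 ty -0.46 tz -0.23 cm rx -1.82 [-8.06 67.1 ]
21 1.43 ty -0.47 tz -0.21 cm rx -1.82 [-13.08  66.02]
22 1.5 ty -0.48 tz -0.19 cm rx -1.82 [-18.    64.58]
[0.57640508 0.23206457 0.06048657] 0.09043122463368931 [ 0.38023737 -0.60748399  3.23082311]
```

Call:
send_rows(
  steps=[
    [[0,-0.2,-0.5],[-1.8,0,0]],
    [[0,-0.21,-0.49],[-1.8,0,0]],
    [[0,-0.23,-0.48],[-1.8,0,0]],
    [[0,-0.25,-0.47],[-1.8,0,0]],
    [[0,-0.27,-0.46],[-1.8,0,0]],
  ],
)

```text
t: 3.0
eef_pos: [0.5641, 0.2332, 0.0834]
ee_rot: [[0.098, 0.983, 0.158], [0.995, -0.097, -0.016], [0.0, 0.159, -0.987]]
force: [6.0, 0.3, -5.2]
width: 0.095
```

```bash
python3 - <<'E'
from h import *
d=cam("side")
crop(d,190,130,330,290,4,"pics/e_side.png")
o=manip.get_obs();print(o['eef_pos'],o['width'],o['force'],o["wrist_torque"])
E
```

```text
[0.56320741 0.23333306 0.08436095] 0.0925294999436897 [ 4.57077167 -0.95468962 -3.6017391 ] [-0.36998828 -0.73245136 -0.00106492]
```

View pics/e_side.png

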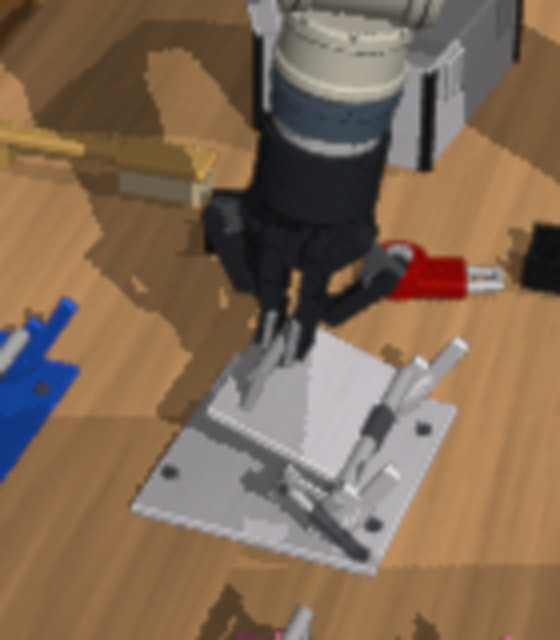

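Call:
send_rows(
  steps=[
    [[0,-0.28,-0.45],[-1.8,0,0]],
    [[0,-0.3,-0.44],[-1.8,0,0]],
    [[0,-0.32,-0.42],[-1.8,0,0]],
    [[0,-0.33,-0.41],[-1.8,0,0]],
    [[0,-0.35,-0.4],[-1.8,0,0]],
    [[0,-0.36,-0.38],[-1.8,0,0]],
    [[0,-0.37,-0.37],[-1.8,0,0]],
    [[0,-0.39,-0.35],[-1.8,0,0]],
    [[0,-0.4,-0.33],[-1.8,0,0]],
  ],
)

```text
t: 3.8
eef_pos: [0.5259, 0.237, 0.1099]
ee_rot: [[0.099, 0.898, 0.428], [0.995, -0.089, -0.042], [0.0, 0.43, -0.903]]
force: [6.1, -1.7, -0.6]
width: 0.091
```

Call:
send_rows(
  steps=[
    [[0,-0.41,-0.32],[-1.8,0,0]],
    [[0,-0.42,-0.3],[-1.8,0,0]],
    [[0,-0.43,-0.28],[-1.8,0,0]],
    [[0,-0.44,-0.27],[-1.8,0,0]],
    [[0,-0.45,-0.25],[-1.8,0,0]],
    [[0,-0.46,-0.23],[-1.8,0,0]],
    [[0,-0.47,-0.21],[-1.8,0,0]],
    [[0,-0.48,-0.19],[-1.8,0,0]],
    [[0,0,0],[0,0,0]],
  ],
)

```text
t: 4.55
eef_pos: [0.4845, 0.2412, 0.1099]
ee_rot: [[0.098, 0.762, 0.64], [0.995, -0.076, -0.062], [0.001, 0.643, -0.766]]
force: [-10.3, -6.4, 23.1]
width: 0.091
```

```bash
python3 - <<'E'
from h import *
d=cam("side");s=cam("scene")
crop(d,190,130,330,290,4,"pics/f_side.png")
crop(s,230,130,370,270,5,"pics/f_scene.png")
o=manip.get_obs();print(o['eef_pos'],o['width'],o['force'],o["wrist_torque"],o["joint_positions"])
E
```

```text
[0.48491547 0.24114631 0.11003582] 0.09021060373102284 [-9.81962745 -5.01215966 21.56070606] [-0.96164889 -0.37756214 -0.69651604] [ 0.50491375  0.08958005 -0.79640491  0.08195819 -0.37198755  2.05752041]
```

View pics/f_side.png

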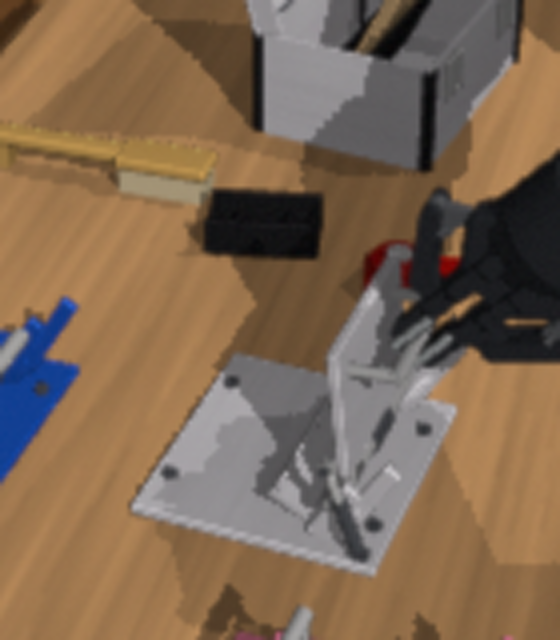

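View pics/f_scene.png

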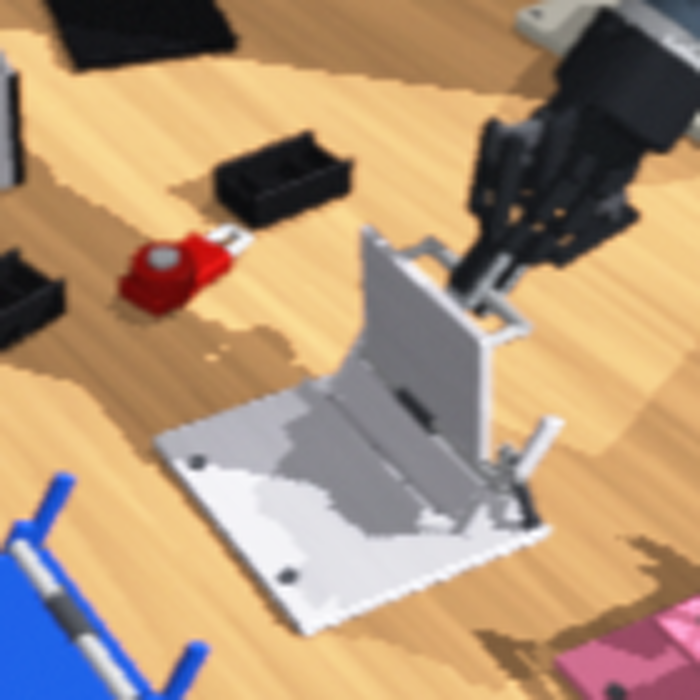

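Call:
send_rows(
  steps=[
    [[0,0,0],[0,0,0]],
    [[0,0,0],[0,0,0]],
    [[0,0,0],[0,0,0]],
    [[0,0,-1],[0,0,0]],
    [[0,0,-2.5],[0,0,0]],
    [[0,0,-3],[0,0,0]],
    [[0,0,-3],[0,0,0]],
    [[0,0,-1],[0,0,0]],
    [[0,0,0],[0,0,0]],
    [[0,0,0],[0,0,0]],
  ],
  claw=0.3,
)

```text
t: 5.48
eef_pos: [0.4174, 0.2479, 0.1885]
ee_rot: [[0.097, 0.767, 0.635], [0.995, -0.075, -0.061], [0.001, 0.638, -0.77]]
force: [-0.5, 0.1, -0.3]
width: 0.306
```

```bash
python3 - <<'E'
from h import *
d=cam("side");s=cam("scene")
crop(d,190,130,330,290,4,"pics/g_side.png")
crop(s,230,130,370,270,5,"pics/g_scene.png")
o=manip.get_obs();print(o['eef_pos'],o['width'],o['force'],o["wrist_torque"],o["joint_positions"])
E
```

```text
[0.41744818 0.24737025 0.18728442] 0.30170797552516304 [ 0.21350038  0.85225372 -0.90161952] [ 0.03978609  0.6224741  -0.00884856] [ 0.61630268 -0.0903545  -0.71454098  0.38951336 -0.43068351  2.15972798]
```

View pics/g_side.png

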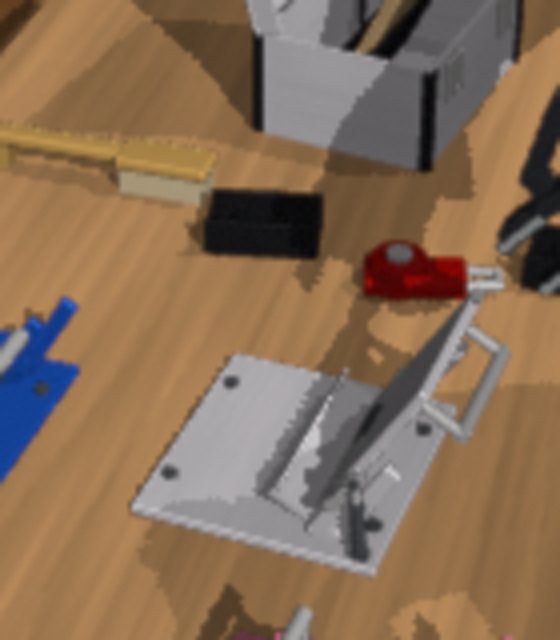

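View pics/g_scene.png

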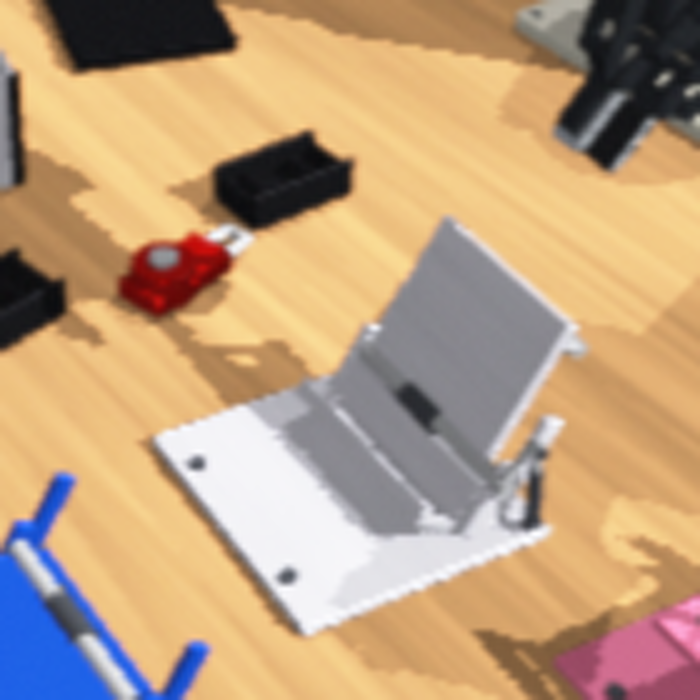

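```bash
python3 - <<'E'
from h import *
import pickle
d=cam("side");s=cam("scene");pickle.dump((s,d),open("c1.pkl","wb"))
crop(s,160,90,240,180,7,"pics/h_scene.png")
crop(d,240,80,330,170,7,"pics/h_side.png")
E
```

```text
(no output)
```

View pics/h_scene.png

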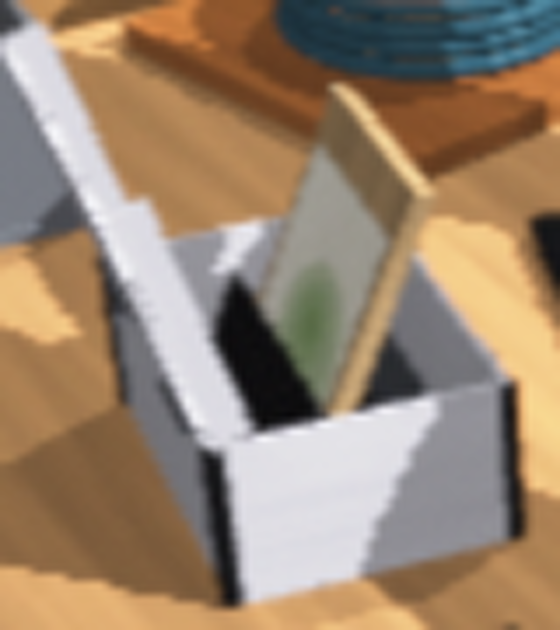

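View pics/h_side.png

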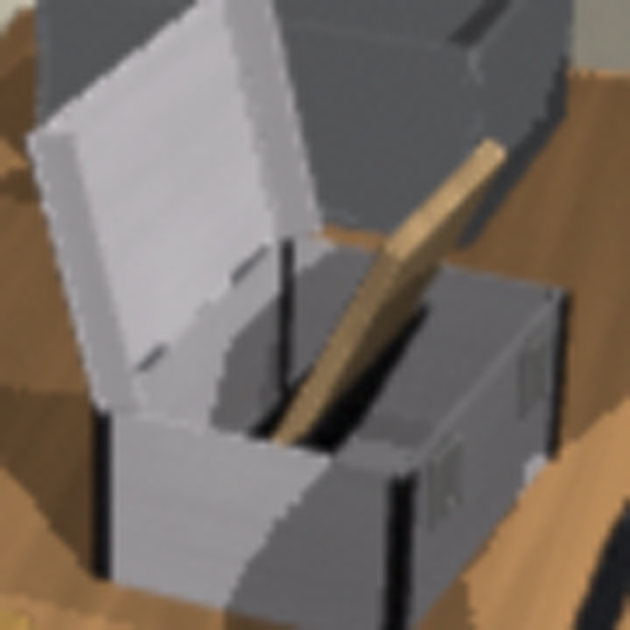

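```bash
python3 - <<'E'
from h import *
import pickle
np.set_printoptions(precision=4,suppress=True)
s,d=pickle.load(open("c1.pkl","rb"))
S=lambda p:(160+p[0]/7-.43,90+p[1]/7-.43)
D=lambda p:(240+p[0]/7-.43,80+p[1]/7-.43)
for n,a,b in [("nf",(413,202),(386,250)),("nb",(432,192),(410,263)),("ff",(331,90),(487,143)),("fb",(344,86),(506,155))]:
    print(n,*tri(s,S(a),d,D(b)))
# rest top corners, crops: scene off 230,130 k5 ; side off 190,130 k4
S=lambda p:(230+p[0]/5-.4,130+p[1]/5-.4)
D=lambda p:(190+p[0]/4-.4,130+p[1]/4-.4)
X=np.array([.9952,-.0976,0]);Y=np.array([.0976,.9952,0]);Z=np.array([0,0,1.]);C=np.array([.5513,.234,0])
r=2.094; e=np.array([np.cos(r),np.sin(r)]); 
for y in (-.058,.058):
  for t in (-.004,.004):
    x=-.05+.095*e[0]+t*-e[1]; z=.042+.095*e[1]+t*e[0]
    P=C+x*X+y*Y+z*Z
    a,b=proj(s,P)[0],proj(d,P)[0]
    print(y,t,P,"scene crop",(a-[230,130])*5,"side crop",(b-[190,130])*4)
E
```

```text
nf [ 0.5726 -0.1827  0.1751] 0.0013644025573149956
nb [ 0.5613 -0.1841  0.1731] 0.0047981093632310946
ff [ 0.5519 -0.3071  0.1775] 0.0004632887791700276
fb [ 0.5428 -0.3104  0.1737] 0.004923782551073438
-0.058 -0.004 [0.4521 0.1855 0.1263] scene crop [443.7594 213.0031] side crop [477.354  282.8612]
-0.058 0.004 [0.4452 0.1861 0.1223] scene crop [453.2027 215.4366] side crop [487.7702 290.5695]
0.058 -0.004 [0.4634 0.3009 0.1263] scene crop [570.6595 325.5535] side crop [419.0003 390.4712]
0.058 0.004 [0.4565 0.3016 0.1223] scene crop [580.2577 327.6364] side crop [430.2508 398.7853]
```

```bash
cat > go.py <<'E'
from h import *
from scipy.spatial.transform import Rotation as R, Slerp
def frame(yaw,tilt):
    y=np.radians(yaw);t=np.radians(tilt)
    xh=np.array([np.cos(y),np.sin(y),0]);yb=np.array([-np.sin(y),np.cos(y),0])
    bz=-np.sin(t)*xh+np.array([0,0,np.cos(t)]);bx=np.cos(t)*xh+np.array([0,0,np.sin(t)])
    return np.c_[yb,bx,-bz]
def rows(P,Rt,n,p0=None,R0=None):
    o=manip.get_obs(); p0=o["eef_pos"] if p0 is None else p0; R0=o["ee_rot"] if R0 is None else R0
    sl=Slerp([0,1],R.from_matrix([R0,Rt])); p,Q=p0,R.from_matrix(R0)
    for i in range(1,n+1):
        pn=p0+(P-p0)*i/n; Qn=sl(i/n)
        a=Q.inv().apply(pn-p)*100; b=np.degrees((Q.inv()*Qn).as_rotvec())
        print(i,np.round(a,2).tolist(),np.round(b,2).tolist()); 
        p,Q=pn,Qn
E
python3 - <<'E'
from go import *
T=frame(-9.8,25); print(T)
rows(np.array([.532,-.242,.232]),T,20)
E
```

```text
[[ 0.1702095   0.89308285  0.41645137]
 [ 0.9854079  -0.15426219 -0.07193364]
 [ 0.          0.42261826 -0.90630779]]
1 [-2.38, 0.77, 0.34] [0.72, -0.11, 0.18]
2 [-2.38, 0.78, 0.34] [0.72, -0.11, 0.18]
3 [-2.37, 0.79, 0.33] [0.72, -0.11, 0.18]
4 [-2.37, 0.8, 0.33] [0.72, -0.11, 0.18]
5 [-2.37, 0.81, 0.32] [0.72, -0.11, 0.18]
6 [-2.36, 0.82, 0.32] [0.72, -0.11, 0.18]
7 [-2.36, 0.84, 0.31] [0.72, -0.11, 0.18]
8 [-2.36, 0.85, 0.3] [0.72, -0.11, 0.18]
9 [-2.35, 0.86, 0.3] [0.72, -0.11, 0.18]
10 [-2.35, 0.87, 0.29] [0.72, -0.11, 0.18]
11 [-2.35, 0.88, 0.28] [0.72, -0.11, 0.18]
12 [-2.34, 0.89, 0.28] [0.72, -0.11, 0.18]
13 [-2.34, 0.9, 0.27] [0.72, -0.11, 0.18]
14 [-2.34, 0.91, 0.26] [0.72, -0.11, 0.18]
15 [-2.33, 0.92, 0.26] [0.72, -0.11, 0.18]
16 [-2.33, 0.93, 0.25] [0.72, -0.11, 0.18]
17 [-2.33, 0.94, 0.24] [0.72, -0.11, 0.18]
18 [-2.32, 0.95, 0.23] [0.72, -0.11, 0.18]
19 [-2.32, 0.96, 0.23] [0.72, -0.11, 0.18]
20 [-2.32, 0.97, 0.22] [0.72, -0.11, 0.18]
```

Call:
send_rows(
  steps=[
    [[-2.4,0.8,0.33],[0.72,-0.11,0.18]],
    [[-2.4,0.8,0.33],[0.72,-0.11,0.18]],
    [[-2.4,0.8,0.33],[0.72,-0.11,0.18]],
    [[-2.4,0.8,0.33],[0.72,-0.11,0.18]],
    [[-2.4,0.8,0.33],[0.72,-0.11,0.18]],
    [[-2.4,0.8,0.33],[0.72,-0.11,0.18]],
    [[-2.4,0.83,0.3],[0.72,-0.11,0.18]],
    [[-2.4,0.85,0.3],[0.72,-0.11,0.18]],
    [[-2.35,0.86,0.3],[0.72,-0.11,0.18]],
    [[-2.35,0.87,0.3],[0.72,-0.11,0.18]],
  ],
  claw=0.6,
)

```text
t: 6.52
eef_pos: [0.4746, -0.0014, 0.2103]
ee_rot: [[0.135, 0.837, 0.53], [0.991, -0.116, -0.07], [0.003, 0.534, -0.845]]
force: [0.2, 0.4, 0.6]
width: 0.606
```

Call:
send_rows(
  steps=[
    [[-2.35,0.88,0.28],[0.72,-0.11,0.18]],
    [[-2.34,0.89,0.28],[0.72,-0.11,0.18]],
    [[-2.34,0.9,0.27],[0.72,-0.11,0.18]],
    [[-2.34,0.91,0.26],[0.72,-0.11,0.18]],
    [[-2.33,0.92,0.26],[0.72,-0.11,0.18]],
    [[-2.33,0.93,0.25],[0.72,-0.11,0.18]],
    [[-2.33,0.94,0.24],[0.72,-0.11,0.18]],
    [[-2.32,0.95,0.23],[0.72,-0.11,0.18]],
    [[-2.32,0.96,0.23],[0.72,-0.11,0.18]],
    [[-2.0,0.9,0.2],[0.72,-0.11,0.18]],
  ],
)

```text
t: 7.35
eef_pos: [0.5314, -0.2432, 0.232]
ee_rot: [[0.172, 0.892, 0.418], [0.985, -0.157, -0.071], [0.002, 0.424, -0.906]]
force: [0.4, 0.7, 0.1]
width: 0.601
```

```bash
python3 - <<'E'
from go import *
o=manip.get_obs();print(o['t'],o['eef_pos'],o['ee_rot'],o['width'],o['force'])
w=cam("wrist","pics/i_wrist.png")
crop(w,130,100,390,300,3,"pics/i_wristc.png")
top=np.array([.557,-.246,.175]);T=frame(-9.8,25)
for y in(-.065,0,.065):
  for x in (-.006,.006): print(y,x,proj(w,top+y*T[:,0]+x*T[:,1]))
E
```

```text
7.35 [ 0.53136352 -0.24324969  0.23199341] [[ 0.17188166  0.89217514  0.4177083 ]
 [ 0.98511548 -0.15654535 -0.0710003 ]
 [ 0.00204559  0.42369456 -0.90580281]] 0.600947140031694 [0.36319401 0.65982102 0.05808182]
-0.065 -0.006 [[243.98679501 270.52088894]]
-0.065 0.006 [[258.24026703 270.47731362]]
0 -0.006 [[243.12187479 197.64763835]]
0 0.006 [[258.61668952 197.60406095]]
0.065 -0.006 [[242.09192686 110.87009267]]
0.065 0.006 [[259.06492974 110.82730552]]
```

View pics/i_wrist.png

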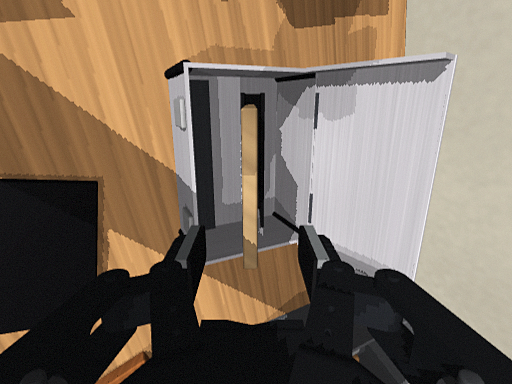

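View pics/i_wristc.png

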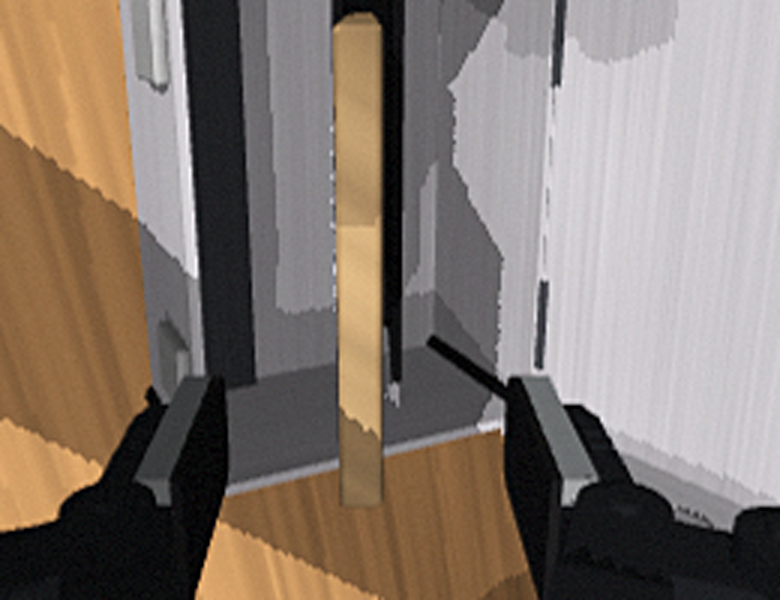

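Call:
send_rows(
  steps=[
    [[0.44,-0.1,2],[0,0,0]],
    [[0,0,3],[0,0,0]],
    [[0,0,2.5],[0,0,0]],
    [[0,0,1.5],[0,0,0]],
    [[0,0,0.8],[0,0,0]],
    [[0,0,0],[0,0,0]],
  ],
)

```text
t: 7.9
eef_pos: [0.5719, -0.2432, 0.1413]
ee_rot: [[0.171, 0.893, 0.417], [0.985, -0.156, -0.069], [0.003, 0.422, -0.906]]
force: [-0.9, 0.7, -0.1]
width: 0.597
```

```bash
python3 - <<'E'
from go import *
o=manip.get_obs();print(o['t'],o['eef_pos'],o['width'],o['force'])
w=cam("wrist","pics/j_wrist.png");s=cam("scene");d=cam("side")
crop(s,150,50,250,180,5,"pics/j_scene.png")
crop(d,230,50,340,170,5,"pics/j_side.png")
E
```

```text
7.9 [ 0.57187641 -0.24324249  0.14134281] 0.5971806851833494 [-0.87136323  0.74012758 -0.08882189]
```

View pics/j_wrist.png

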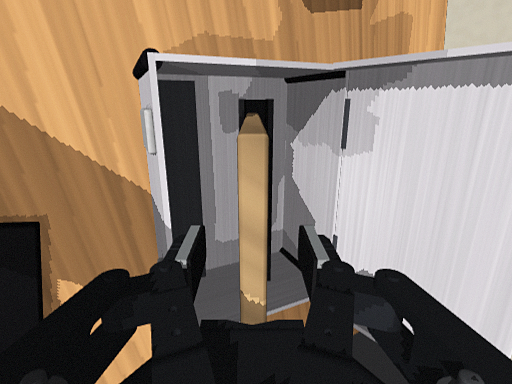

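View pics/j_scene.png

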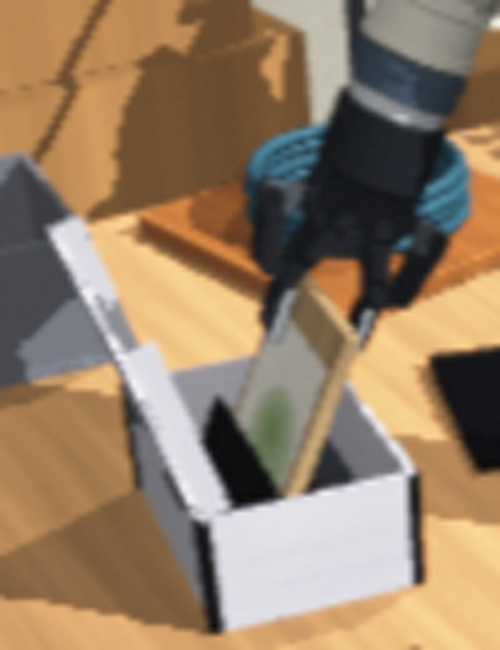

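View pics/j_side.png

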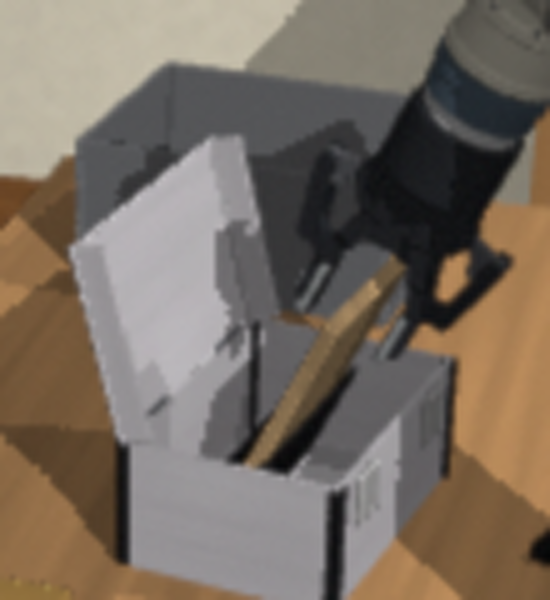

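Call:
send_rows(
  steps=[
    [[0,0,0],[0,0,0]],
    [[0,0,0],[0,0,0]],
    [[0,0,0],[0,0,0]],
    [[0,0,0],[0,0,0]],
    [[0,0,0],[0,0,0]],
    [[0,0,0],[0,0,0]],
    [[0,0,0],[0,0,0]],
  ],
  claw=0,
)

```text
t: 8.63
eef_pos: [0.5723, -0.2436, 0.1451]
ee_rot: [[0.17, 0.891, 0.421], [0.985, -0.154, -0.072], [0.001, 0.427, -0.904]]
force: [-5.6, 1.3, 7.2]
width: 0.131
```

```bash
python3 - <<'E'
from go import *
o=manip.get_obs();print(o['t'],o['eef_pos'],o['ee_rot'],o['width'],o['force'])
w=cam("wrist","pics/k_wrist.png")
E
```

```text
8.6333 [ 0.57234804 -0.24358652  0.14512177] [[ 1.70437657e-01  8.91114768e-01  4.20553772e-01]
 [ 9.85368307e-01 -1.54374044e-01 -7.22354125e-02]
 [ 5.52543695e-04  4.26711993e-01 -9.04387400e-01]] 0.13114301963307015 [-5.58403053  1.32257986  7.15912148]
```

View pics/k_wrist.png

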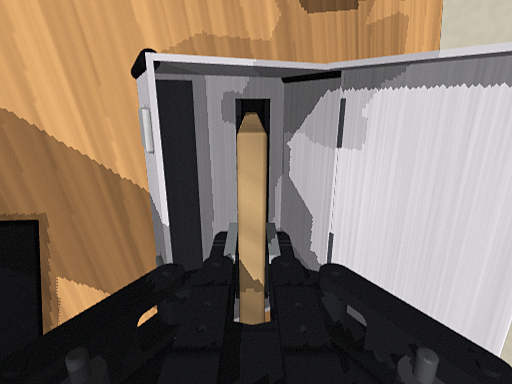

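Call:
send_rows(
  steps=[
    [[0,0,-0.5],[0,0,0]],
    [[0,0,-1],[0,0,0]],
    [[0,0,-1.5],[0,0,0]],
    [[0,0,-1.5],[0,0,0]],
    [[0,0,-1.5],[0,0,0]],
    [[0,0,-1.5],[0,0,0]],
    [[0,0,-1.5],[0,0,0]],
    [[0,0,-1.5],[0,0,0]],
    [[0,0,-1.5],[0,0,0]],
    [[0,0,-1],[0,0,0]],
  ],
)

```text
t: 9.52
eef_pos: [0.5171, -0.234, 0.2638]
ee_rot: [[0.17, 0.891, 0.421], [0.985, -0.154, -0.072], [0.001, 0.427, -0.904]]
force: [0.3, -0.5, -2.1]
width: 0.132
```

```bash
python3 - <<'E'
from go import *
import pickle
o=manip.get_obs();print(o['t'],o['eef_pos'],o['ee_rot'],o['width'],o['force'],o["wrist_torque"])
s=cam("scene");d=cam("side");w=cam("wrist")
crop(s,150,20,260,180,4,"pics/l_scene.png")
crop(d,230,20,350,170,4,"pics/l_side.png")
E
```

```text
9.5167 [ 0.5171116  -0.23398281  0.26377607] [[ 1.70384666e-01  8.91117428e-01  4.20569608e-01]
 [ 9.85377494e-01 -1.54306666e-01 -7.22540470e-02]
 [ 5.09853632e-04  4.26730809e-01 -9.04378547e-01]] 0.13215415731142563 [ 0.30539752 -0.50848329 -2.07511281] [ 0.06705847  0.55251667 -0.03091204]
```

View pics/l_scene.png

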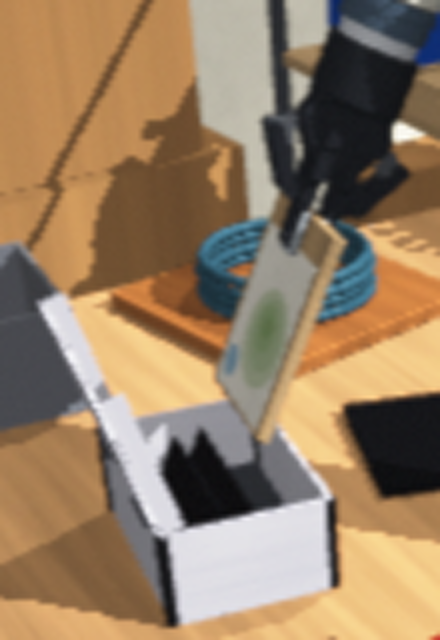

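View pics/l_side.png

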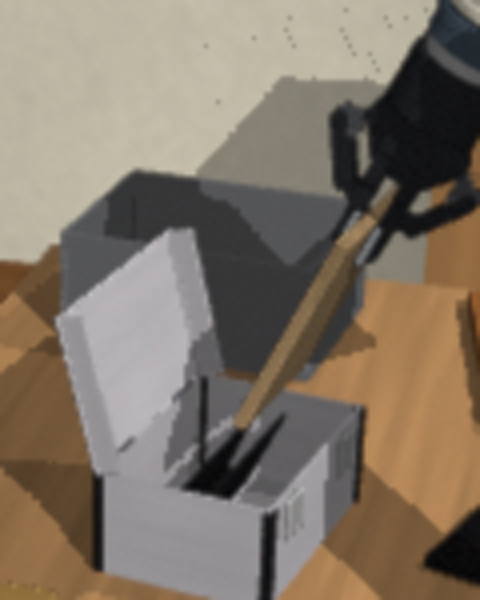

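Call:
send_rows(
  steps=[
    [[0,0.6,-1.2],[0,0,0]],
    [[0,0.9,-2],[0,0,0]],
    [[0,0.9,-2],[0,0,0]],
    [[0,0.4,-0.8],[0,0,0]],
  ],
)

```text
t: 10.0
eef_pos: [0.5181, -0.2345, 0.3298]
ee_rot: [[0.17, 0.891, 0.421], [0.985, -0.154, -0.072], [0.0, 0.427, -0.904]]
force: [-0.0, -0.1, -1.9]
width: 0.135
```

```bash
python3 - <<'E'
from go import *
o=manip.get_obs();print(o['t'],o['eef_pos'],o['width'],o['joint_positions'])
rows(np.array([.44,.245,.31]),frame(-5.6,30),24)
E
```

```text
10.0 [ 0.51812546 -0.2344951   0.32980768] 0.13497871716097257 [-0.68359821  0.00387344 -0.12455181  1.05197988  0.21139779  1.1002461 ]
1 [1.91, -0.63, -0.21] [-0.2, 0.08, -0.16]
2 [1.92, -0.63, -0.21] [-0.2, 0.08, -0.16]
3 [1.92, -0.62, -0.21] [-0.2, 0.08, -0.16]
4 [1.92, -0.62, -0.21] [-0.2, 0.08, -0.16]
5 [1.92, -0.61, -0.2] [-0.2, 0.08, -0.16]
6 [1.92, -0.6, -0.2] [-0.2, 0.08, -0.16]
7 [1.93, -0.6, -0.2] [-0.2, 0.08, -0.16]
8 [1.93, -0.59, -0.2] [-0.2, 0.08, -0.16]
9 [1.93, -0.59, -0.2] [-0.2, 0.08, -0.16]
10 [1.93, -0.58, -0.2] [-0.2, 0.08, -0.16]
11 [1.93, -0.57, -0.2] [-0.2, 0.08, -0.16]
12 [1.93, -0.57, -0.2] [-0.2, 0.08, -0.16]
13 [1.94, -0.56, -0.2] [-0.2, 0.08, -0.16]
14 [1.94, -0.56, -0.2] [-0.2, 0.08, -0.16]
15 [1.94, -0.55, -0.2] [-0.2, 0.08, -0.16]
16 [1.94, -0.54, -0.2] [-0.2, 0.08, -0.16]
17 [1.94, -0.54, -0.2] [-0.2, 0.08, -0.16]
18 [1.95, -0.53, -0.19] [-0.2, 0.08, -0.16]
19 [1.95, -0.53, -0.19] [-0.2, 0.08, -0.16]
20 [1.95, -0.52, -0.19] [-0.2, 0.08, -0.16]
21 [1.95, -0.51, -0.19] [-0.2, 0.08, -0.16]
22 [1.95, -0.51, -0.19] [-0.2, 0.08, -0.16]
23 [1.95, -0.5, -0.19] [-0.2, 0.08, -0.16]
24 [1.95, -0.5, -0.19] [-0.2, 0.08, -0.16]
```

Call:
send_rows(
  steps=[
    [[1,-0.3,-0.1],[-0.2,0.08,-0.16]],
    [[1.9,-0.62,-0.21],[-0.2,0.08,-0.16]],
    [[1.92,-0.62,-0.21],[-0.2,0.08,-0.16]],
    [[1.92,-0.62,-0.21],[-0.2,0.08,-0.16]],
    [[1.92,-0.61,-0.2],[-0.2,0.08,-0.16]],
    [[1.92,-0.6,-0.2],[-0.2,0.08,-0.16]],
    [[1.93,-0.6,-0.2],[-0.2,0.08,-0.16]],
    [[1.93,-0.59,-0.2],[-0.2,0.08,-0.16]],
    [[1.93,-0.59,-0.2],[-0.2,0.08,-0.16]],
  ],
)

```text
t: 10.75
eef_pos: [0.4891, -0.0624, 0.319]
ee_rot: [[0.142, 0.883, 0.448], [0.99, -0.128, -0.062], [0.002, 0.452, -0.892]]
force: [0.4, -0.1, -2.5]
width: 0.129
```

Call:
send_rows(
  steps=[
    [[1.93,-0.58,-0.2],[-0.2,0.08,-0.16]],
    [[1.93,-0.57,-0.2],[-0.2,0.08,-0.16]],
    [[1.93,-0.57,-0.2],[-0.2,0.08,-0.16]],
    [[1.94,-0.56,-0.2],[-0.2,0.08,-0.16]],
    [[1.94,-0.56,-0.2],[-0.2,0.08,-0.16]],
    [[1.94,-0.55,-0.2],[-0.2,0.08,-0.16]],
    [[1.94,-0.54,-0.2],[-0.2,0.08,-0.16]],
    [[1.94,-0.54,-0.2],[-0.2,0.08,-0.16]],
  ],
)

```text
t: 11.42
eef_pos: [0.4626, 0.0971, 0.3126]
ee_rot: [[0.117, 0.873, 0.474], [0.993, -0.103, -0.055], [0.001, 0.477, -0.879]]
force: [-0.2, -0.3, -1.7]
width: 0.131
```

Call:
send_rows(
  steps=[
    [[1.95,-0.53,-0.2],[-0.2,0.08,-0.16]],
    [[1.95,-0.53,-0.2],[-0.2,0.08,-0.16]],
    [[1.95,-0.53,-0.2],[-0.2,0.08,-0.16]],
    [[1.95,-0.53,-0.2],[-0.2,0.08,-0.16]],
    [[1.95,-0.52,-0.2],[-0.2,0.08,-0.16]],
    [[1.95,-0.5,-0.2],[-0.2,0.08,-0.16]],
    [[1.95,-0.5,-0.2],[-0.2,0.08,-0.16]],
    [[1,-0.3,-0.1],[0,0,0]],
    [[0,0,0],[0,0,0]],
  ],
)

```text
t: 12.17
eef_pos: [0.4367, 0.2477, 0.3062]
ee_rot: [[0.093, 0.864, 0.495], [0.996, -0.08, -0.047], [-0.001, 0.497, -0.868]]
force: [0.3, -1.3, -2.5]
width: 0.136
```

```bash
python3 - <<'E'
from go import *
import pickle
o=manip.get_obs();print(o['t'],o['eef_pos'],o['ee_rot'],o['width'],o['force'],o["wrist_torque"])
s=cam("scene");d=cam("side");w=cam("wrist","pics/m_wrist.png")
pickle.dump((s,d,o),open("c2.pkl","wb"))
crop(s,240,50,400,260,3.8,"pics/m_scene.png") if 0 else None
crop(s,250,90,390,250,4,"pics/m_scene.png")
crop(d,220,130,360,280,4,"pics/m_side.png")
cv2.imwrite("pics/m_full.png",d["color"])
E
```

```text
12.1667 [0.43673116 0.24771979 0.30616861] [[ 0.09309142  0.86383022  0.49510739]
 [ 0.99565703 -0.08025245 -0.04718701]
 [-0.00102799  0.49734986 -0.86754945]] 0.13596933320620785 [ 0.30116016 -1.31903152 -2.46763137] [0.05517866 0.76919404 0.07674443]
```

View pics/m_scene.png

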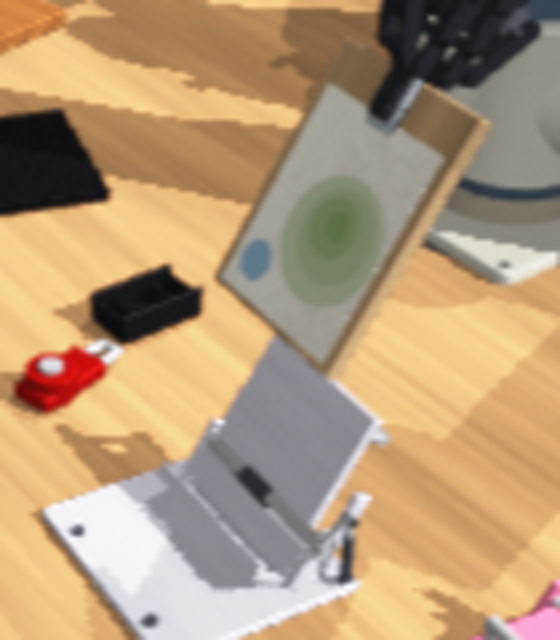

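View pics/m_side.png

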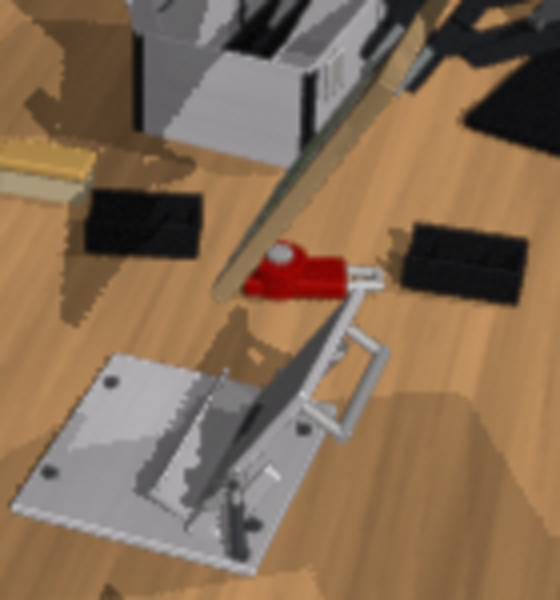

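```bash
python3 - <<'E'
from go import *
import pickle
np.set_printoptions(precision=4,suppress=True)
s,d,o=pickle.load(open("c2.pkl","rb"))
S=lambda p:(250+p[0]/4-.375,90+p[1]/4-.375)
D=lambda p:(220+p[0]/4-.375,130+p[1]/4-.375)
Rt=o["ee_rot"];p=o["eef_pos"]
def pl(c,uv,off): # plane tool y = off
    O,v=ray(c,uv);n=Rt[:,1];return Rt.T@(O+v*((p+off*n-O)@n)/(v@n)-p)
print("tri nbf",[Rt.T@(t-p) if i==0 else t for i,t in enumerate(tri(s,S((322,372)),d,D((215,291))))])
for n,uv in [("bot far",(218,278)),("bot near",(320,372)),("top far",(349,40)),("top near",(470,133))]:
    print(n,pl(s,S(uv),.006))
# predicted pixel: 
for x in(-.065,.065):
  for z in (.142,-.038):
    for y in (-.006,.006):
      P=p+Rt@[x,y,z]; a=proj(s,P)[0];b=proj(d,P)[0]
      print(x,y,z,(a-[250,90])*4,(b-[220,130])*4)
E
```

```text
tri nbf [array([0.0557, 0.0039, 0.1424]), np.float64(0.002248192968849117)]
bot far [-0.0615  0.006   0.1397]
bot near [0.0551 0.006  0.1419]
top far [-0.0626  0.006  -0.0357]
top near [ 0.0595  0.006  -0.0266]
-0.065 -0.006 0.142 [224.3598 280.2215] [294.7655 191.2809]
-0.065 0.006 0.142 [212.0498 276.8568] [278.9175 179.6644]
-0.065 -0.006 -0.038 [359.1018  39.2871] [460.242  -15.4101]
-0.065 0.006 -0.038 [347.0264  33.8612] [442.8204 -28.2258]
0.065 -0.006 0.142 [340.6006 382.0411] [223.2762 306.4821]
0.065 0.006 0.142 [327.9972 379.1491] [205.9717 293.8211]
0.065 -0.006 -0.038 [497.6689 123.1443] [397.5991  91.6154]
0.065 0.006 -0.038 [485.4927 117.8558] [378.4012  77.5166]
```

```bash
python3 - <<'E'
from go import *
rows(np.array([.432,.2482,.1956]),frame(-5.6,30),8)
E
```

```text
1 [0.03, -0.76, 1.18] [-0.01, -0.0, 0.02]
2 [0.03, -0.76, 1.18] [-0.01, -0.0, 0.02]
3 [0.03, -0.76, 1.17] [-0.01, -0.0, 0.02]
4 [0.03, -0.76, 1.17] [-0.01, -0.0, 0.02]
5 [0.03, -0.76, 1.17] [-0.01, -0.0, 0.02]
6 [0.03, -0.76, 1.17] [-0.01, -0.0, 0.02]
7 [0.03, -0.76, 1.17] [-0.01, -0.0, 0.02]
8 [0.02, -0.76, 1.17] [-0.01, -0.0, 0.02]
```

Call:
send_rows(
  steps=[
    [[0.03,-0.4,0.6],[0,0,0]],
    [[0.03,-0.76,1.17],[0,0,0]],
    [[0.03,-0.76,1.17],[0,0,0]],
    [[0.03,-0.76,1.17],[0,0,0]],
    [[0.03,-0.76,1.17],[0,0,0]],
    [[0.03,-0.76,1.17],[0,0,0]],
    [[0.03,-0.76,1.17],[0,0,0]],
    [[0.03,-0.76,1.17],[0,0,0]],
    [[0.02,-0.4,0.6],[0,0,0.2]],
    [[0,0,0],[0,0,0]],
  ],
)

```text
t: 13.15
eef_pos: [0.4315, 0.2479, 0.1947]
ee_rot: [[0.1, 0.863, 0.495], [0.995, -0.087, -0.05], [0.0, 0.498, -0.867]]
force: [-0.7, 0.0, -1.7]
width: 0.134
```

```bash
python3 - <<'E'
from go import *
import pickle
o=manip.get_obs();print(o['t'],o['eef_pos'],o['ee_rot'],o['width'],o['force'],o["wrist_torque"])
s=cam("scene");d=cam("side")
pickle.dump((s,d,o),open("c3.pkl","wb"))
crop(s,250,90,390,250,4,"pics/n_scene.png")
crop(d,220,130,360,280,4,"pics/n_side.png")
E
```

```text
13.15 [0.43152873 0.24788413 0.1946523 ] [[ 1.00383420e-01  8.62998829e-01  4.95132497e-01]
 [ 9.94948826e-01 -8.70913465e-02 -4.99192362e-02]
 [ 4.15134486e-05  4.97642560e-01 -8.67382200e-01]] 0.1337017041975407 [-0.73885654  0.02566159 -1.71570473] [ 0.05850095  0.75453751 -0.02387   ]
```

View pics/n_scene.png

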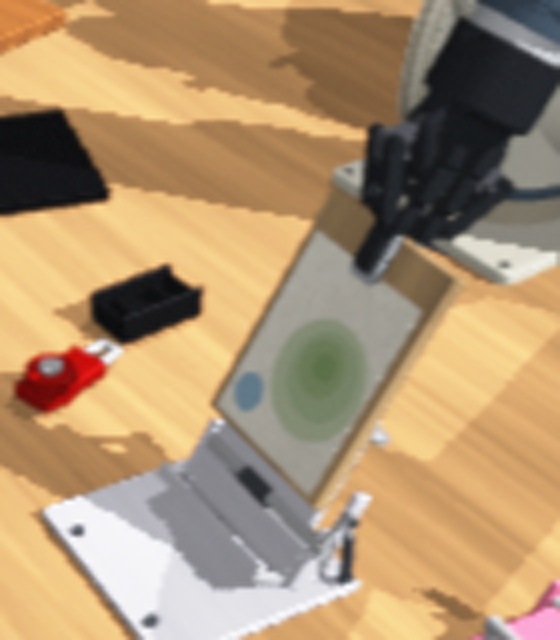

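View pics/n_side.png

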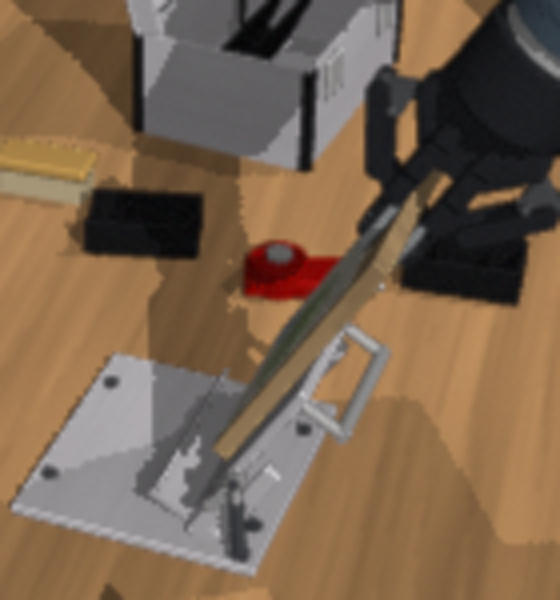

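Call:
send_rows(
  steps=[
    [[0,0,0.5],[0,0,0]],
    [[0,0,1],[0,0,0]],
    [[0,0,1],[0,0,0]],
    [[0,0,1],[0,0,0]],
    [[0,-0.05,0.8],[0,0,0]],
    [[0,-0.05,0.5],[0,0,0]],
    [[0,-0.05,0.4],[0,0,0]],
    [[0,0,0],[0,0,0]],
  ],
)

```text
t: 13.92
eef_pos: [0.4571, 0.2465, 0.1504]
ee_rot: [[0.099, 0.862, 0.497], [0.995, -0.087, -0.049], [0.001, 0.499, -0.866]]
force: [0.1, -0.1, -1.1]
width: 0.135
```

```bash
python3 - <<'E'
from go import *
import pickle
o=manip.get_obs();print(o['t'],o['eef_pos'],o['width'],o['force'],o["wrist_torque"])
s=cam("scene");d=cam("side")
pickle.dump((s,d,o),open("c4.pkl","wb"))
crop(s,270,130,370,250,5,"pics/o_scene.png")
crop(d,220,170,320,280,5,"pics/o_side.png")
E
```

```text
13.9167 [0.45709282 0.24650037 0.15043864] 0.13483851227231555 [ 0.14653716 -0.14773753 -1.14878074] [ 0.09132207  0.75247126 -0.02294531]
```

View pics/o_scene.png

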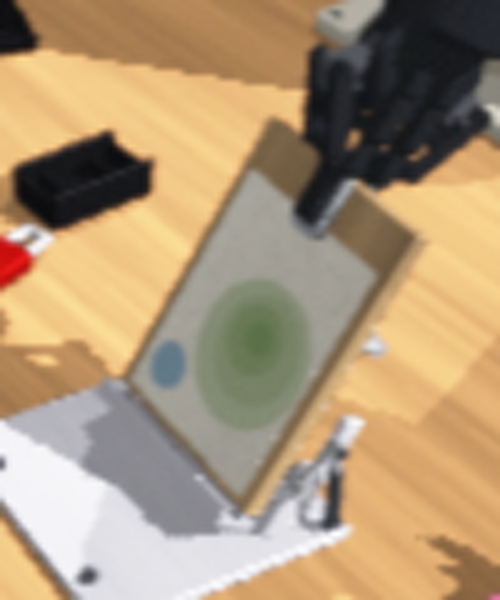

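View pics/o_side.png

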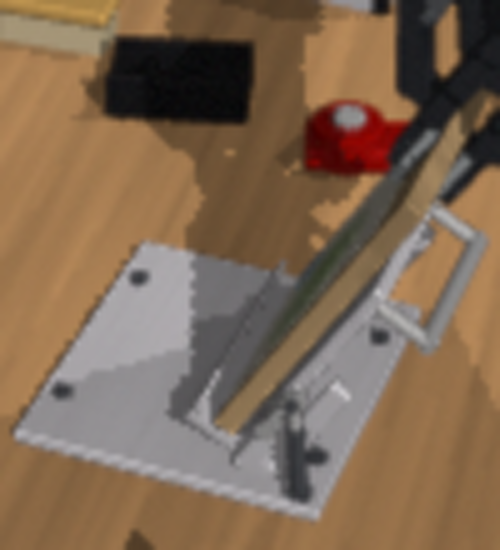

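Call:
send_rows(
  steps=[
    [[0,-0.1,0.3],[0,0,0]],
    [[0,-0.1,0.3],[0,0,0]],
    [[0,0,0.1],[0,0,0]],
    [[0,0,0],[0,0,0]],
  ],
)

```text
t: 14.35
eef_pos: [0.4587, 0.2465, 0.1437]
ee_rot: [[0.099, 0.862, 0.497], [0.995, -0.086, -0.048], [0.001, 0.5, -0.866]]
force: [-0.2, -0.5, -1.5]
width: 0.134
```

Call:
send_rows(
  steps=[
    [[0,0,0.1],[0,0,0]],
    [[0,0,0.0],[0,0,0]],
  ],
)

```text
t: 14.52
eef_pos: [0.4594, 0.2466, 0.1435]
ee_rot: [[0.099, 0.861, 0.498], [0.995, -0.087, -0.048], [0.002, 0.501, -0.866]]
force: [-2.5, -0.1, 2.1]
width: 0.133
```

Call:
send_rows(
  steps=[
    [[0,0,0.1],[0,0,0]],
    [[0,0,0],[0,0,0]],
  ],
)

```text
t: 14.68
eef_pos: [0.4596, 0.2466, 0.1436]
ee_rot: [[0.099, 0.861, 0.499], [0.995, -0.086, -0.047], [0.002, 0.501, -0.865]]
force: [-14.1, -1.4, 16.8]
width: 0.132
```

Call:
send_rows(
  steps=[
    [[0,-0.1,-0.1],[0,0,0]],
    [[0,-0.1,0],[0,0,0]],
    [[0,-0.1,0],[0,0,0]],
    [[0,0,0],[0,0,0]],
  ],
)

```text
t: 15.02
eef_pos: [0.4573, 0.2469, 0.1423]
ee_rot: [[0.099, 0.861, 0.499], [0.995, -0.087, -0.048], [0.002, 0.502, -0.865]]
force: [-2.7, -0.3, 5.5]
width: 0.132
```

```bash
python3 - <<'E'
from go import *
import pickle
o=manip.get_obs();print(o['t'],o['eef_pos'],o['width'],o['force'],o["wrist_torque"])
s=cam("scene");d=cam("side")
pickle.dump((s,d,o),open("c5.pkl","wb"))
crop(s,270,130,370,250,5,"pics/p_scene.png")
crop(d,220,170,320,280,5,"pics/p_side.png")
E
```

```text
15.0167 [0.45725663 0.2468765  0.1422974 ] 0.13150963505287777 [-2.677898   -0.29880778  5.54931662] [-0.17130673  0.1543088  -0.14609395]
```

View pics/p_scene.png

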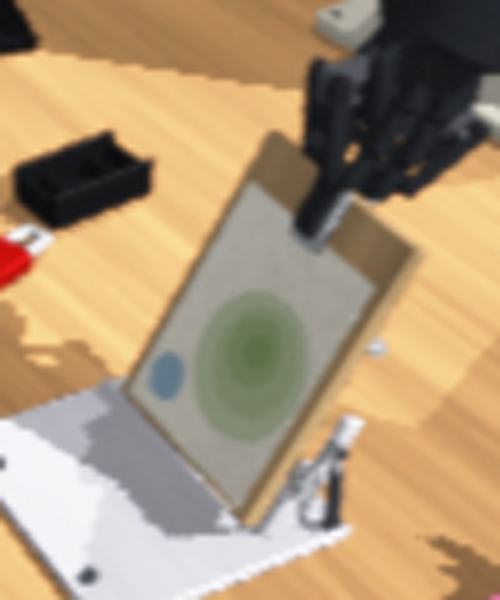

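View pics/p_side.png

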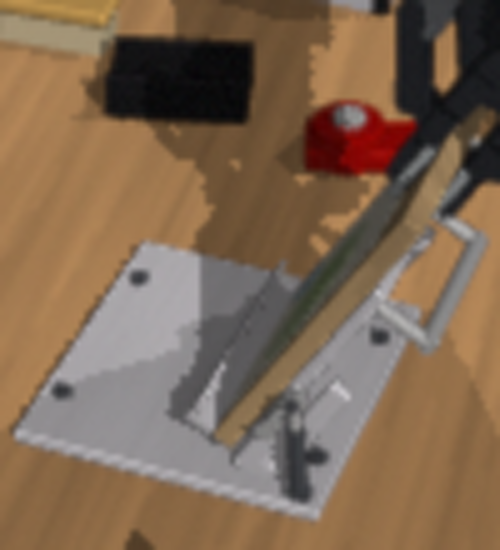

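Call:
send_rows(
  steps=[
    [[0,-0.1,0],[0,0,0]],
    [[0,0,0],[0,0,0]],
  ],
)

```text
t: 15.28
eef_pos: [0.4567, 0.247, 0.142]
ee_rot: [[0.1, 0.86, 0.5], [0.995, -0.087, -0.048], [0.002, 0.502, -0.865]]
force: [-1.5, 0.1, 5.4]
width: 0.137
```

Call:
send_rows(
  steps=[
    [[0,0,0],[0,0,0]],
    [[0,0,0],[0,0,0]],
    [[0,0,0],[0,0,0]],
    [[0,0,0],[0,0,0]],
  ],
  claw=0.35,
)

```text
t: 15.62
eef_pos: [0.4558, 0.2467, 0.1408]
ee_rot: [[0.099, 0.862, 0.497], [0.995, -0.087, -0.048], [0.001, 0.5, -0.866]]
force: [-0.4, -0.0, 0.4]
width: 0.348
```

```bash
python3 - <<'E'
from go import *
import pickle
o=manip.get_obs();print(o['t'],o['eef_pos'],o['width'],o['force'],o["wrist_torque"])
s=cam("scene");d=cam("side");w=cam("wrist","pics/q_wrist.png")
crop(s,270,130,370,250,5,"pics/q_scene.png")
crop(d,220,150,320,280,5,"pics/q_side.png")
E
```

```text
15.6167 [0.45575872 0.24670305 0.14079859] 0.34766086147676456 [-0.35550344 -0.01134397  0.39067587] [ 0.0748625   0.48958518 -0.0116753 ]
```

View pics/q_side.png

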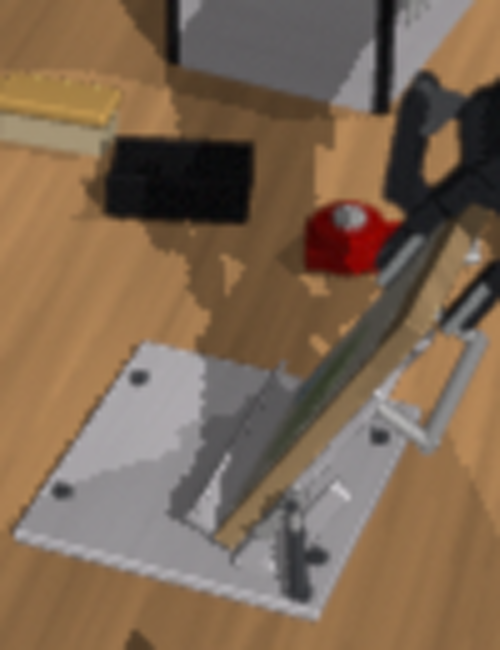

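View pics/q_wrist.png

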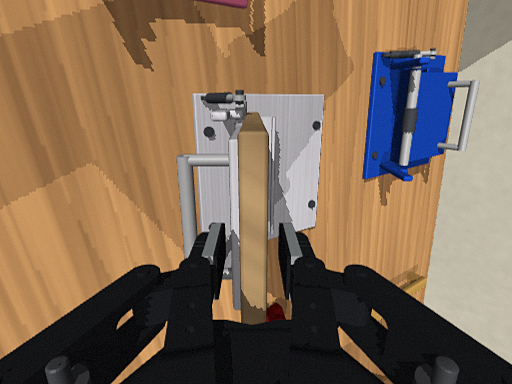

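Call:
send_rows(
  steps=[
    [[0,0,-0.5],[0,0,0]],
    [[0,0,-1],[0,0,0]],
    [[0,0,-1.5],[0,0,0]],
    [[0,0,-2],[0,0,0]],
    [[0,0,-2],[0,0,0]],
    [[0,0,-2],[0,0,0]],
    [[0,0,-2],[0,0,0]],
    [[0,0,-1],[0,0,0]],
    [[0,0,0],[0,0,0]],
    [[0,0,0],[0,0,0]],
  ],
)

```text
t: 16.6
eef_pos: [0.396, 0.2527, 0.2454]
ee_rot: [[0.099, 0.861, 0.499], [0.995, -0.086, -0.047], [0.002, 0.501, -0.866]]
force: [0.7, 0.4, -0.4]
width: 0.347
```

```bash
python3 - <<'E'
from go import *
import pickle
o=manip.get_obs();print(o['t'],o['eef_pos'],o['width'],o['force'],o["wrist_torque"])
s=cam("scene","pics/r_full.png");d=cam("side");w=cam("wrist","pics/r_wrist.png")
pickle.dump((s,d,o,w),open("c6.pkl","wb"))
crop(s,280,130,370,250,5,"pics/r_scene.png")
crop(d,220,150,320,270,5,"pics/r_side.png")
E
```

```text
16.6 [0.39603795 0.25273791 0.24543548] 0.346815302084133 [ 0.67906508  0.37856202 -0.42973385] [ 0.05879726  0.4668158  -0.02933344]
```

View pics/r_side.png

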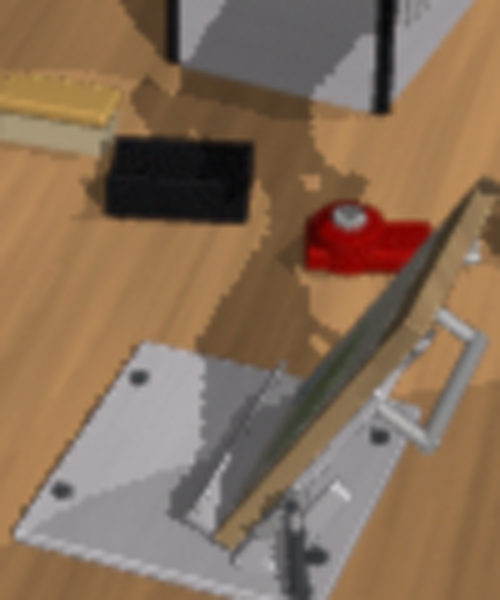

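View pics/r_scene.png

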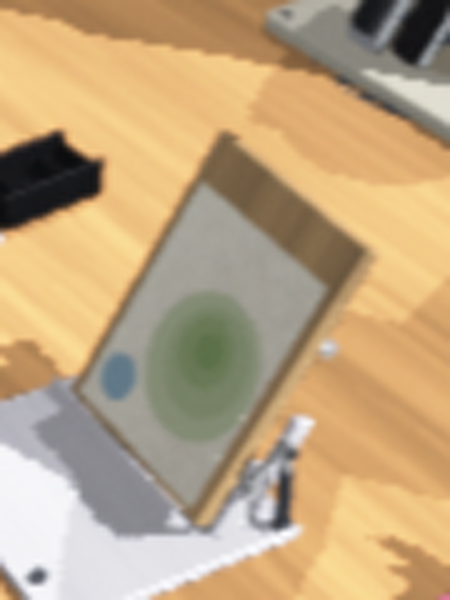

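View pics/r_wrist.png

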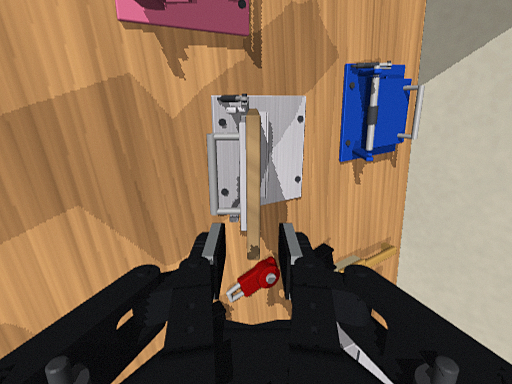

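View pics/r_full.png

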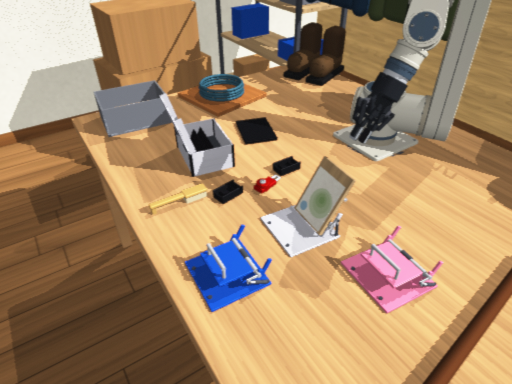

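```bash
python3 - <<'E'
from go import *
import pickle
np.set_printoptions(precision=4,suppress=True)
s,d,o,w=pickle.load(open("c6.pkl","rb"))
F=frame(-5.6,30); X=np.array([.9952,-.0976,0]);C=np.array([.5513,.234,0])
cor=C-.0295*X+[0,0,.0146]; n=F[:,1];u=-F[:,2];Y=F[:,0]
S=lambda p:(280+p[0]/5-.4,130+p[1]/5-.4)
def pl(c,uv,x):
    O,v=ray(c,uv);q=O+v*((cor+x*n-O)@n)/(v@n)-cor;return np.array([q@n,q@Y,q@u])
m={"top far":(222,131),"top near":(352,255),"bot far":(76,388),"bot near":(192,518)}
q={k:pl(s,S(v),.012) for k,v in m.items()}
for k in q: print(k,q[k])
print("centre",np.mean(list(q.values()),0))
D=lambda p:(220+p[0]/5-.4,150+p[1]/5-.4)
for k,a,b in [("near top front?",(352,255),(405,328)),("near bottom front",(192,518),(217,533))]:
    t,e=tri(s,S(a),d,D(b)); t=t-cor; print(k,t@n,t@Y,t@u,e)
E
```

```text
top far [ 0.012  -0.0619  0.1796]
top near [0.012  0.0584 0.1724]
bot far [ 0.012  -0.0599  0.0048]
bot near [0.012  0.0607 0.0031]
centre [ 0.012  -0.0007  0.09  ]
near top front? 0.009468702814197835 0.05795060410968514 0.17051963563335118 0.003664437682709697
near bottom front 0.012419069578741898 0.06259090585927082 0.002141415290085013 0.0038273330911627232
```

```bash
python3 - <<'E'
from h import *
ticket.close_job()
print(manip.get_obs()["t"])
E
```

```text
the job is handed in; nothing more can be done
the job is handed in; nothing more can be done
```

The job is handed in. The back rest is open, and the map board stands on the ledge and leans back against it, map side out.

**What I did:** I gripped the rest's pull bar, carried it round to about 1.5 rad and let go, and it snapped open. I then lifted the board out of the rack by its top edge and lowered it until it touched the ledge. I eased it back against the rest, opened the fingers and backed off about 12 cm. It took about 17 of the 67 s.

**Last checks:**
- **Rest:** right after the snap its top corners were within about 5 pixels (in 5× enlarged crops) of where a fully open rest should show. I did not measure it again with the board on, but it still looks open in the last pictures.
- **Board:** its centre is about 90 mm up the rest and about 1 mm off centre sideways. Its front face is 9–12 mm out from the rest's face (12 mm when flat), and the tilt looks right.
- **Force and clearance:** forces were near zero after the release. The gripper is clear of the board and stand in the last pictures.
- **Bystanders:** I judged these by eye only. All four appear to be where they started.

**Disagreements:**
- The board measured about 120 mm wide in the scene camera instead of 130 mm, probably from picking corners on blurred edges.
- One top corner came out 7–10 mm lower along the board than it should, also probably corner picking.
- The board touched the ledge about 1 mm earlier than I had worked out.

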